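# Put the data logger's battery pack on charge

### The job

The data logger's battery is flat. Press down on the ribbed pad of its battery cover, just hard enough to unlatch it (never load the logger or its cover with more than 18 N), and keep pressing while you draw the cover fully open; then lift the pack out and seat it fully home in the charger with its gold contacts against the charger's contacts, without dropping it. Let go, leave the cover open and the logger where it lies, and do not disturb the solder reel, the flux bottle or the loupe.

Things in the scene. Friction and masses are not known exactly. Their poses are not given: they have to be found in the camera images.
- logger: Portable data logger lying face down on the bench, 206 x 130 x 49 mm, light grey, dark rubber end caps; loose, 1 kg. Origin at the centre of its underside, z up, x along its length from the near end to the far end with the pale type plate. The sliding battery cover runs sunk in its back between side rails (tops 47 mm up, 86 mm clear between them), a far deck (47 mm up) and the near end cap.
- bay (a point): Centre of the floor of the battery bay under the cover: 29 mm ahead (+x) of the logger's origin, 16 mm up; axes as the logger's. About this point the bay is 54 mm (x) by 40 mm (y), and over its middle 34 mm a finger scoop on each side, as deep as the bay, widens it to y = +/-46 mm. The pack lies in it with 2 mm play all round. The fully open cover uncovers all of the bay.
- cover (a joint): Travel (m) of the dark grey battery cover, an 82 x 94 x 3 mm plate: 0 shut, 0.070 fully open, toward the logger's -x as its moulded arrow shows. Two ears at its far corners lock it in notches of the rails until its far end is pressed down, and kept down for the first 10 mm. It drags with about 3 N, stays where left and has no knob or free edge: only friction under a pressing fingertip moves it.
- thumb_pad (a point): Point on the cover's surface under the middle of its ribbed black rubber thumb pad (42 mm across, 22 mm long), near its far end; moves with it, axes as the logger's. Shut: 44 mm ahead (+x) of the logger's origin, 44.4 mm up. The worn rubber stands 0.5 to 4 mm proud of it. Pressed, it gives from 5 N on, unlatches at 8 to 9 N, 1.3 mm down, then meets a firm stop; off the pad it takes more force.
- pack: Battery pack, black block 50 x 36 x 20 mm, about 0.09 kg, pale label and an orange band across its top near the contact end. Origin at the centre of its underside, x along the 50 mm toward the contact end. It starts in the bay, contact end toward the logger's far end, its top 36 mm above the logger's underside.
- pack_contacts (a point): Middle of the pack's end with the three gold contacts, 25 mm along +x from the pack's origin, 8 mm up.
- charger: Blue-grey bench charger screwed to the bench, 98 x 66 mm, 23 mm high at the pocket's rim, with a 33 mm high housing (33 to 52 mm along its +x) behind the pocket's contact end, with an orange mark and a green lamp on top. Origin on the bench under the centre of the pocket; x points to the contact end.
- pocket (a point): Centre of the floor of the charger's pocket, 12 mm above the bench, axes as the charger's. The pocket is 53.5 mm (x) by 39.5 mm (y), straight for 7 mm above its floor, then sloping out 3 mm to the rim at 11 mm; its two long sides are open over the middle 31 mm, down to the floor, for fingers. Three gold contacts are on its +x wall.
- solder_reel: Reel of solder wire with grey flanges standing on the bench, 66 mm across, 56 mm high; origin at the centre of its underside. Bystander.
- flux_bottle: Small brown dispenser bottle with a black spout, 39 mm across, 104 mm high; origin at the centre of its underside. Bystander.
- loupe: Black eye loupe standing on the bench, 44 mm across, 36 mm high; origin at the centre of its underside. Bystander.

How it is judged:
On the way, in this order (a step that is already met when the one before it is completed fails the run):
1. the cover is drawn fully open (65 of 70 mm) with the pack still in its bay (value of joint cover above 0.065 m and z of pack in the frame of logger below 0.022 m), for 0.2 s.
2. the pack is lifted clear out of the bay (z of pack in the frame of logger above 0.045 m), for 0.1 s.
At the end, for the whole second after the job is handed in: The pack rests in the charger's pocket: underside within 2 mm of the pocket floor, centred within 4 mm, level within 0.06 rad, gold contacts at the charger's contact end; released and at rest. The cover is open by more than 60 mm and the logger within 30 mm of where it lay (value of joint cover above 0.06 m and horizontal distance between pack and pocket below 0.004 m and z of pack in the frame of pocket between -0.002 and 0.002 m and x of pack_contacts in the frame of pocket above 0.02 m and angle between pack's own z axis and vertical below 0.06 rad and linear speed of pack below 0.01 m/s and contact force between the fingers and pack below 0.1 N and distance of logger from where it was at the start of the episode below 0.03 m); the robot touches nothing.
It fails at once if the robot loads the logger or its cover with more than 18 N (contact force between any of the fingers, the arm and logger above 18 N).
It fails at once if the pack is dropped: it falls free faster than 0.8 m/s (some 35 mm) (linear speed of pack above 0.8 m/s and contact force between the fingers and pack below 0.1 N).
It fails at once if the logger is shoved more than 30 mm (distance of logger from where it was at the start of the episode above 0.03 m).
It fails at once if the solder reel, flux bottle or loupe is moved more than 15 mm or tipped (distance of any of solder_reel, flux_bottle, loupe from where it was at the start of the episode above 0.015 m or angle between any of solder_reel, flux_bottle, loupe's own z axis and vertical above 0.3 rad).
It also fails if it takes over 61 s, if anything falls off the work surface, if the arm or the gripper's body presses on something with over 40 N, if the wrist force passes 120 N, or if a joint passes its speed limit or range.

### The arm

A 7-joint arm with a two-finger parallel gripper is mounted at the origin on a cart in front of the work surface, level with it; the furniture and walls round the work are solid. World frame = base frame: x ahead of the robot, y to its left, z up, the work surface at z = 0. Lengths are in m, angles in rad, forces in N, time in s.
With the tool pointing down it reaches from about 0.35 to 0.9 m from the base axis. Payload 8.1 kg.
Tool frame: the origin (TCP) lies midway between the tips of the shut fingers; the grasp point (between the pads) lies 19 mm behind it; z points along the fingers, y is the line along which they close (so a half turn about z gives the same grasp; the last joint's range is limited). The gripper opens to 92 mm and grips with 3 to 60 N. Pads are 19 mm wide; open, the fingers measure 130 mm over their backs; the gripper's body (75 mm by 190 mm) begins 47 mm behind the grasp point.
Start: joints at [1.134, 0.434, 0.025, 1.573, -0.012, 1.134, -0.075], TCP at [0.205, -0.591, 0.227] pointing down, gripper open.
Joint ranges: [-2.62, 2.62], [-0.44, 2.09], [-1.27, 1.32], [0.08, 2.57], [-1.32, 4.46], [0.12, 2], [-2.74, 2.74]. Speed limits (rad/s): [2.22, 2.22, 3.01, 3.01, 3.14, 3.14, 3.14].

### API

Orientations are given as a rotation vector (axis times angle).
In Python, from cell import arm gives the robot as it stands.
- The arm moves only by the tool carry_out, never from a script. Its arguments are lists of equal length, an entry for each row: "claw": the finger opening in cm, from 0 to 9.18; "delta_pos": the shift along the tool's x, y, z in cm, a list of three; "angular": the turn, a rotation vector about the tool's x, y, z in rad, a list of three. In form: {"claw": [claw, ...], "delta_pos": [[dx, dy, dz], ...], "angular": [[ax, ay, az], ...]}. A call has 1 to 20 rows; each row shifts and turns the commanded pose from where the row before left it, along the tool's axes as they then stand; what a row does not reach is not made up. A row lasts 1/10 s, in which the tool goes at most 50 mm and 8.59 degrees, less where a joint would pass 70% of its speed; a pose out of reach is approached as far as the arm can. A call with a gripper value outside its range is refused whole. The fingers move at their own pace and stop on an object; "force" is the grip in N (left out, the last holds). Time passes only in rows, so rows that do not move let the fingers close. It gives the time, the measured TCP pose, the force, the opening and the grip force at its end, in the units of the state.
- arm.observe(): the state, without advancing time (a new reading comes with each control period).
- arm.get_image(name): name is "scene" or "top" or "wrist"; returns a dict with "frame" (420x560x3 uint8, red, green, blue), "mtx" (3x3 intrinsics, pixels), "dist" ([k1, k2, p1, p2, k3] as OpenCV has them; the pictures are not rectified), "T" (4x4, takes a point from camera to world coordinates). Camera axes: x right, y down, z forward; pixel columns grow to the right and rows downward; lengths in m; the calibration is good to about 2 mm. A picture is of the moment at which its call begins. There is no depth.
- arm.sign_off(): hands the job in; it is judged then, once.
Trained networks look in a picture, given as the dict that the camera call returned (one of the last four; its "shot" number tells which), for a name from the list of things; names that differ only in an ending like _2 or _b are one class to them, and where a whole thing is asked for, a point or a joint stands for the part that bears it (a point fixed in the world has none). Each returns a list of dicts, best first, with "conf" (0 to 1); they miss things now and then, are a little off and sometimes report something else, mostly with a low value. They report only what shows in the picture. A call takes as long as a camera call.
- arm.look_for(label, picture): "centre" ([column, row] as shares, 0 to 1, of the picture: columns of its width, rows of its height, amid what is visible of it).
- arm.trace(label, picture): "region" (420x560 bool, what is visible of it) and "centre" ([column, row] as shares, 0 to 1, of the picture: columns of its width, rows of its height, amid what is visible of it).
- arm.place_of(label, picture): "centre" ([column, row] as shares, 0 to 1, of the picture: columns of its width, rows of its height: a listed point, or the origin of a listed thing).
The state is a dict: "clock": time; "joints": joint angles; "dq": joint speeds; "joint_efforts": joint torques, N m; "position": TCP position; "ee_rot": TCP orientation; "force": force on the tool from outside, world axes, zero at the start; "ft_torque": the same for the moment, N m; "width": opening from 0.0 (shut) to 1.0 (fully open); "gripper_force": force on a finger pad.
Only numpy, scipy, OpenCV 4.12 (cv2) and the standard library are available. Lean on these libraries where they do the work, as an engineer would, in place of code of your own. Each camera call takes 0.05 s, during which the arm holds its last target. There are 200 camera calls.

## Working session

There is one attempt and no reset: what is moved stays moved. The work goes in short steps, Python scripts to look and compute and a tool call to move; the robot and the scene stay as the last step left them, time stands still between calls to the robot, and variables do not carry over. Pictures are saved under pics/ and viewed, at most 10 in all, crops included, and the job is handed in when it is done.

Besides the shell and the picture viewer there is one more tool, called in YAML: its name, and indented under it one key for each argument. carry_out: Moves the arm, as the interface text tells. Its arguments: {"type":"object","properties":{"claw":{"type":"array","items":{"type":"number"}},"delta_pos":{"type":"array","items":{"type":"array","items":{"type":"number"}}},"angular":{"type":"array","items":{"type":"array","items":{"type":"number"}}},"force":{"type":"number"}},"required":["claw","delta_pos","angular"]}

```bash
mkdir -p pics; ls; cat > h.py <<'E'
import numpy as np, cv2
from cell import arm
from scipy.spatial.transform import Rotation as R
def ray(p,uv):
    q=cv2.undistortPoints(np.array([[uv]],float),p["mtx"],np.array(p["dist"],float))[0,0]
    T=np.array(p["T"]); d=T[:3,:3]@np.array([q[0],q[1],1.]); return T[:3,3],d/np.linalg.norm(d)
def atz(p,uv,z):
    o,d=ray(p,uv); return o+d*(z-o[2])/d[2]
def tri(rs):
    A=np.zeros((3,3));b=np.zeros(3)
    for o,d in rs:
        M=np.eye(3)-np.outer(d,d);A+=M;b+=M@o
    x=np.linalg.solve(A,b); return x,[round(1e3*np.linalg.norm((np.eye(3)-np.outer(d,d))@(x-o)),1) for o,d in rs]
def proj(p,X):
    T=np.linalg.inv(np.array(p["T"])); r=cv2.Rodrigues(T[:3,:3])[0]
    return cv2.projectPoints(np.array(X,float).reshape(-1,3),r,T[:3,3],p["mtx"],np.array(p["dist"],float))[0][:,0]
def px(c): return np.array([c[0]*560,c[1]*420])
def save(p,n): cv2.imwrite("pics/"+n,p["frame"][:,:,::-1])
E
python3 - <<'E'
from h import *
np.set_printoptions(precision=4,suppress=True)
P={n:arm.get_image(n) for n in("scene","top","wrist")}
for n in P: save(P[n],n+"0.png"); print(n,P[n]["T"][:3,3])
for l in["logger","bay","thumb_pad","cover","charger","pocket","solder_reel","flux_bottle","loupe"]:
    rs=[]
    for n in P:
        r=arm.place_of(l,P[n])
        if r:
            uv=px(r[0]["centre"]); print(l,n,round(r[0]["conf"],2),uv.round(1),atz(P[n],uv,0)[:2])
            if r[0]["conf"]>.4: rs.append(ray(P[n],uv))
    if len(rs)>1: print("  ->",*tri(rs))
o=arm.observe(); print(o)
cv2.imwrite("pics/m0.png",np.hstack([cv2.resize(P[n]["frame"][:,:,::-1],(400,300)) for n in("scene","wrist")]))
E
```

```text
pics
scene [0.0728 0.5135 0.5057]
top [0.4928 0.075  1.0092]
wrist [ 0.2731 -0.5659  0.3846]
logger scene 0.97 [297.4 256.8] [0.547  0.0875]
logger top 0.73 [268.  242.7] [0.5429 0.0923]
  -> [0.5424 0.092  0.0051] [np.float64(0.3), np.float64(0.3)]
bay scene 0.97 [281.2 244.6] [0.5998 0.0873]
bay top 0.7 [269.5 232.5] [0.5686 0.0879]
  -> [0.574  0.0952 0.0177] [np.float64(10.1), np.float64(10.1)]
thumb_pad scene 0.75 [279.5 229.7] [0.6454 0.0553]
thumb_pad top 0.86 [263.1 224.5] [0.5894 0.1039]
  -> [0.5848 0.1029 0.0531] [np.float64(0.7), np.float64(0.7)]Traceback (most recent call last):
  File "<stdin>", line 8, in <module>
ValueError: it knows: bay, charger, flux_bottle, logger, loupe, pack, pack_contacts, pocket, solder_reel, thumb_pad
```

```bash
python3 - <<'E'
from h import *
np.set_printoptions(precision=4,suppress=True)
P={n:arm.get_image(n) for n in("scene","top")}
for l in["charger","pocket","solder_reel","flux_bottle","loupe"]:
    rs=[]
    for n in P:
        r=arm.place_of(l,P[n])
        if r:
            uv=px(r[0]["centre"]); print(l,n,round(r[0]["conf"],2),uv.round(1),atz(P[n],uv,0)[:2])
            if r[0]["conf"]>.4: rs.append(ray(P[n],uv))
    if len(rs)>1: print("  ->",*tri(rs))
o=arm.observe(); print(o["clock"],o["position"],o["ee_rot"],o["force"],o["width"])
print(R.from_rotvec(o["ee_rot"]).as_matrix())
f=P["top"]["frame"][:,:,::-1]
cv2.imwrite("pics/top1.png",cv2.resize(f,(800,600),interpolation=cv2.INTER_CUBIC))
W=arm.get_image("wrist"); T=np.linalg.inv(np.r_[np.c_[R.from_rotvec(o["ee_rot"]).as_matrix(),o["position"]],[[0,0,0,1]]])@W["T"];print(T)
E
```

```text
charger scene 0.96 [179.7 344. ] [0.4982 0.3731]
charger top 0.77 [155.9 262.9] [0.4995 0.3721]
  -> [ 0.4996  0.3726 -0.0017] [np.float64(0.0), np.float64(0.0)]
pocket scene 0.93 [178.6 336.9] [0.512  0.3682]
pocket top 0.79 [152.4 262.5] [0.5008 0.3808]
  -> [0.4996 0.3742 0.016 ] [np.float64(2.0), np.float64(2.0)]
solder_reel scene 0.64 [378.9 205.6] [ 0.5738 -0.2003]
solder_reel top 0.93 [381.6 233.6] [ 0.5594 -0.1967]
  -> [ 0.5623 -0.1914  0.0087] [np.float64(4.4), np.float64(4.4)]
flux_bottle scene 0.63 [220.6 225. ] [0.7444 0.1481]
flux_bottle top 0.77 [242.4 161.3] [0.7551 0.1544]
  -> [ 0.752   0.1501 -0.0021] [np.float64(5.6), np.float64(5.6)]
loupe scene 0.52 [285.5 196.5] [ 0.7524 -0.0501]
loupe top 0.7 [322.1 159.1] [ 0.7568 -0.0527]
  -> [ 0.7573 -0.0535 -0.0033] [np.float64(0.5), np.float64(0.5)]
1.2 [ 0.2048 -0.5905  0.2267] [-3.098  -0.5217 -0.    ] [-0.5345 -0.3244  0.1292] 1.0011501600000698
[[ 0.9448  0.3275  0.    ]
 [ 0.3275 -0.9448  0.    ]
 [ 0.      0.     -1.    ]]
[[-0.0001 -0.9632 -0.2687  0.0726]
 [ 1.     -0.     -0.0004 -0.0006]
 [ 0.0004 -0.2687  0.9632 -0.1586]
 [ 0.      0.      0.      1.    ]]
```

View pics/scene0.png

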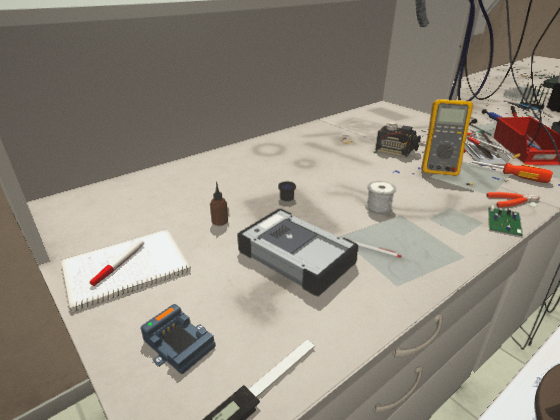

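View pics/top1.png

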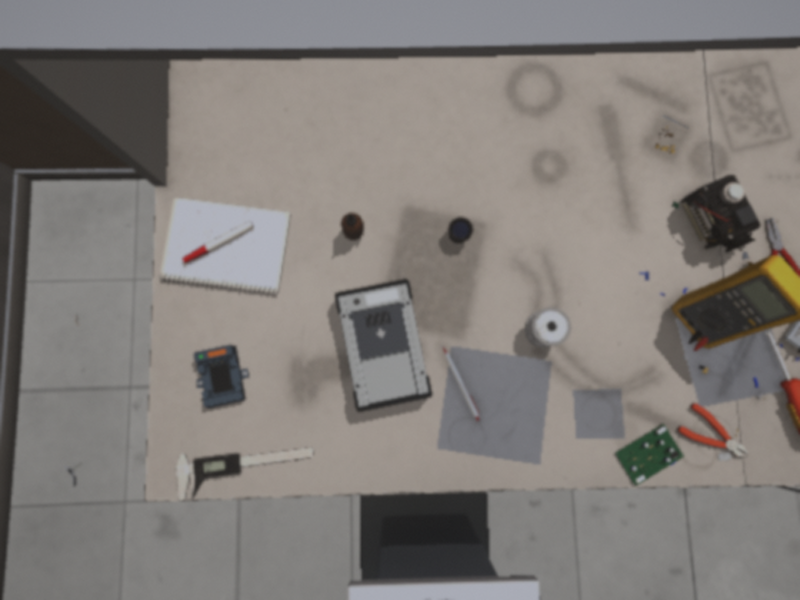

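The scene view has the logger at about (298,250) with the cover's pad at (280,235), and the charger at (178,338) with its orange mark at the upper, far side. In the top view the logger is at (383,345) with yaw about 0.17 and the charger at (220,376). Both contact ends point to +x. Next I move over the logger for a closer look.

carry_out:
  claw: [9.18,9.18,9.18,9.18,9.18,9.18,9.18,9.18,9.18,9.18,9.18,9.18,9.18,9.18,9.18,9.18,9.18,9.18,9.18,9.18]
  delta_pos:
    - [0,0,-0.5]
    - [0,0,-0.5]
    - [2.6,-3.3,-0.1]
    - [2.6,-3.3,-0.1]
    - [2.6,-3.3,-0.1]
    - [2.6,-3.3,-0.1]
    - [2.6,-3.3,-0.1]
    - [2.6,-3.3,-0.1]
    - [2.6,-3.3,-0.1]
    - [2.6,-3.3,-0.1]
    - [2.6,-3.3,-0.1]
    - [2.6,-3.3,-0.1]
    - [2.6,-3.3,-0.1]
    - [2.6,-3.3,-0.1]
    - [2.6,-3.3,-0.1]
    - [2.6,-3.3,-0.1]
    - [2.6,-3.3,-0.1]
    - [2.6,-3.3,-0.1]
    - [2.6,-3.3,-0.1]
    - [2.6,-3.3,-0.1]
  angular:
    - [0,0,0.08]
    - [0,0,0.084]
    - [0,0,0]
    - [0,0,0]
    - [0,0,0]
    - [0,0,0]
    - [0,0,0]
    - [0,0,0]
    - [0,0,0]
    - [0,0,0]
    - [0,0,0]
    - [0,0,0]
    - [0,0,0]
    - [0,0,0]
    - [0,0,0]
    - [0,0,0]
    - [0,0,0]
    - [0,0,0]
    - [0,0,0]
    - [0,0,0]

```text
clock: 3.25
position: [0.5664, 0.0755, 0.2549]
ee_rot: [3.13, 0.266, 0.001]
force: [0.8, -0.4, 0.5]
width: 1.002
gripper_force: 0.0
```

```bash
python3 - <<'E'
from h import *
np.set_printoptions(precision=4,suppress=True)
P={n:arm.get_image(n) for n in("scene","top","wrist")}
for l in["logger","thumb_pad","charger"]:
    rs=[]
    for n in P:
        r=arm.place_of(l,P[n])
        if r:
            uv=px(r[0]["centre"]); print(l,n,round(r[0]["conf"],2),uv.round(1),atz(P[n],uv,.0444)[:2])
            rs.append(ray(P[n],uv))
    if len(rs)>1: print("  ->",*tri(rs))
for n in P:
  for l,z in(("logger",.047),("thumb_pad",.0444),("charger",.02)):
    for r in arm.trace(l,P[n])[:1]:
        c=max(cv2.findContours(r["region"].astype(np.uint8),0,1)[0],key=len)[:,0]
        w=np.array([atz(P[n],q,z)[:2] for q in c],np.float32)*1000
        b=cv2.minAreaRect(w); print(n,l,round(r["conf"],2),b)
save(P["wrist"],"w1.png")
cv2.imwrite("pics/w1b.png",cv2.resize(P["wrist"]["frame"][:,:,::-1],(800,600)))
E
```

```text
logger scene 0.83 [297.8 258.7] [0.5006 0.1281]
logger wrist 0.89 [262.4 190.7] [0.5593 0.1002]
  -> [ 0.5457  0.0959 -0.0009] [np.float64(6.4), np.float64(6.4)]
thumb_pad scene 0.84 [277.3 229.9] [0.5974 0.0995]
thumb_pad top 0.52 [321. 162.] [ 0.7378 -0.044 ]
thumb_pad wrist 0.66 [264.2 167.3] [0.5885 0.1028]
  -> [0.6521 0.0437 0.0493] [np.float64(49.1), np.float64(117.3), np.float64(85.7)]
charger scene 0.76 [178.5 341.8] [0.4655 0.3851]
charger top 0.8 [153.8 262.8] [0.4997 0.364 ]
charger wrist 0.81 [ 70.5 193. ] [0.513  0.3452]
  -> [0.4996 0.3743 0.0041] [np.float64(0.5), np.float64(1.7), np.float64(1.4)]
scene logger 0.63 ((531.0497436523438, 108.19943237304688), (227.19676208496094, 168.4728546142578), 10.347809791564941)
scene thumb_pad 0.63 ((567.9088134765625, 94.42118072509766), (84.0423812866211, 94.3998031616211), 10.14355182647705)
scene charger 0.76 ((497.707763671875, 380.72369384765625), (123.59175872802734, 87.19251251220703), 8.540937423706055)
top charger 0.62 ((499.68951416015625, 366.41949462890625), (98.33995819091797, 88.2702865600586), 9.363986015319824)
wrist logger 0.8 ((548.2984619140625, 93.8238525390625), (201.31211853027344, 130.3290252685547), 10.03912353515625)
wrist thumb_pad 0.83 ((569.747314453125, 97.68980407714844), (83.02011108398438, 93.49044799804688), 10.2119779586792)
wrist charger 0.92 ((503.06207275390625, 368.6899108886719), (98.17887878417969, 99.16764068603516), 10.501507759094238)
```

View pics/w1.png

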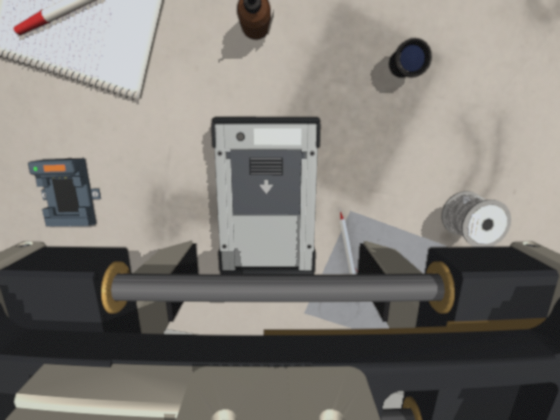

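The wrist view shows the logger with its cover shut. The ribbed pad is at (266,166) above the arrow at (266,187), and the charger is at (66,192), both yawed by about 0.175. Next I go down over the pad with the fingers shut.

carry_out:
  claw: [0,0,0,0,0,0,0,0]
  delta_pos:
    - [0.6,-0.5,1.5]
    - [0.6,-0.5,2]
    - [0.6,-0.5,2]
    - [0.5,-0.5,2]
    - [0.3,-0.25,2]
    - [0,0,2]
    - [0,0,1.5]
    - [0,0,0]
  angular:
    - [0,0,-0.006]
    - [0,0,0]
    - [0,0,0]
    - [0,0,0]
    - [0,0,0]
    - [0,0,0]
    - [0,0,0]
    - [0,0,0]

```text
clock: 5.1
position: [0.5857, 0.1007, 0.1215]
ee_rot: [3.129, 0.277, -0.008]
force: [-0.7, -0.4, 0.1]
width: 0.356
gripper_force: 0.0
```

```bash
python3 - <<'E'
from h import *
np.set_printoptions(precision=4,suppress=True)
o=arm.observe(); print(o["position"],o["ee_rot"],o["force"],o["width"])
P={n:arm.get_image(n) for n in("scene","wrist")}
for l in["thumb_pad","charger","pocket","logger"]:
    for n in P:
        r=arm.place_of(l,P[n])
        if r:
            uv=px(r[0]["centre"]); print(l,n,round(r[0]["conf"],2),uv.round(1),atz(P[n],uv,.0464)[:2])
print(proj(P["wrist"],[o["position"]]))
save(P["wrist"],"w2.png")
E
```

```text
[0.5857 0.1007 0.1215] [ 3.129   0.277  -0.0076] [-0.6743 -0.3627  0.0923] 0.35572695277376865
thumb_pad scene 0.65 [277.1 229.7] [0.596  0.1011]
thumb_pad wrist 0.83 [278.  213.5] [0.5906 0.102 ]
charger scene 0.74 [179.7 342.8] [0.461  0.3851]
charger wrist 0.77 [ 11.  237.3] [0.5276 0.3301]
pocket scene 0.69 [177.8 338.9] [0.4691 0.384 ]
logger scene 0.59 [296.6 257. ] [0.504  0.1282]
logger wrist 0.74 [278.7 242.1] [0.5662 0.0971]
[[278.8781 258.3942]]
```

View pics/w2.png

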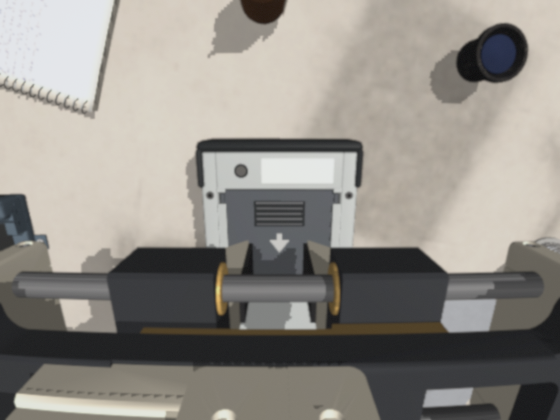

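The pad shows at (279,213), centred on the tool's midline, and the far notches are visible. Next I move 4–5 mm forward and descend while the fingers finish closing.

carry_out:
  claw: [0,0,0,0,0,0,0,0]
  delta_pos:
    - [0.45,0,1]
    - [0,0,1]
    - [0,0,1.5]
    - [0,0,1.2]
    - [0,0,1]
    - [0,0,0.5]
    - [0,0,0.2]
    - [0,0,0]
  angular:
    - [0,0,0]
    - [0,0,0]
    - [0,0,0]
    - [0,0,0]
    - [0,0,0]
    - [0,0,0]
    - [0,0,0]
    - [0,0,0]
  force: 20

```text
clock: 6.4
position: [0.5919, 0.1015, 0.0606]
ee_rot: [3.129, 0.276, -0.0]
force: [-0.1, -1.1, 0.4]
width: 0.003
gripper_force: 0.0
```

carry_out:
  claw: [0,0,0,0,0,0]
  delta_pos:
    - [0,0,0.5]
    - [0,0,0.4]
    - [0,0,0.1]
    - [0,0,0.1]
    - [0,0,0.1]
    - [0,0,0]
  angular:
    - [0,0,0]
    - [0,0,0]
    - [0,0,0]
    - [0,0,0]
    - [0,0,0]
    - [0,0,0]

```text
clock: 7.0
position: [0.5918, 0.1014, 0.0487]
ee_rot: [3.129, 0.276, -0.0]
force: [0.0, 0.6, -0.7]
width: 0.003
gripper_force: 0.0
```

carry_out:
  claw: [0,0,0]
  delta_pos:
    - [0,0,0.1]
    - [0,0,0.1]
    - [0,0,0]
  angular:
    - [0,0,0]
    - [0,0,0]
    - [0,0,0]

```text
clock: 7.3
position: [0.5918, 0.1014, 0.0466]
ee_rot: [3.129, 0.276, -0.0]
force: [0.1, 0.2, 0.1]
width: 0.004
gripper_force: 0.0
```

carry_out:
  claw: [0,0,0]
  delta_pos:
    - [0,0,0.05]
    - [0,0,0.05]
    - [0,0,0]
  angular:
    - [0,0,0]
    - [0,0,0]
    - [0,0,0]

```text
clock: 7.6
position: [0.5918, 0.1014, 0.0456]
ee_rot: [3.129, 0.276, -0.0]
force: [0.0, -0.5, 0.5]
width: 0.006
gripper_force: 0.0
```

carry_out:
  claw: [0,0,0]
  delta_pos:
    - [0,0,0.05]
    - [0,0,0.03]
    - [0,0,0]
  angular:
    - [0,0,0]
    - [0,0,0]
    - [0,0,0]

```text
clock: 7.9
position: [0.5919, 0.1015, 0.0452]
ee_rot: [3.129, 0.276, 0.0]
force: [-1.1, 0.2, 4.4]
width: 0.004
gripper_force: 2.3
```

carry_out:
  claw: [0,0]
  delta_pos:
    - [0,0,0.05]
    - [0,0,0]
  angular:
    - [0,0,0]
    - [0,0,0]

```text
clock: 8.1
position: [0.5919, 0.1015, 0.0447]
ee_rot: [3.129, 0.276, 0.0]
force: [-2.0, -0.3, 6.0]
width: 0.006
gripper_force: 3.1
```

carry_out:
  claw: [0,0]
  delta_pos:
    - [0,0,0.07]
    - [0,0,0]
  angular:
    - [0,0,0]
    - [0,0,0]

```text
clock: 8.3
position: [0.592, 0.1015, 0.0442]
ee_rot: [3.129, 0.276, 0.001]
force: [-2.1, -0.8, 6.7]
width: 0.003
gripper_force: 4.0
```

carry_out:
  claw: [0,0]
  delta_pos:
    - [0,0,0.08]
    - [0,0,0]
  angular:
    - [0,0,0]
    - [0,0,0]

```text
clock: 8.5
position: [0.592, 0.1015, 0.0436]
ee_rot: [3.129, 0.275, 0.001]
force: [-3.2, -1.0, 10.2]
width: 0.007
gripper_force: 5.0
```

carry_out:
  claw: [0,0,0,0,0]
  delta_pos:
    - [0,0,0.02]
    - [-0.1,0,0]
    - [-0.2,0,0]
    - [-0.2,0,0]
    - [0,0,0]
  angular:
    - [0,0,0]
    - [0,0,0]
    - [0,0,0]
    - [0,0,0]
    - [0,0,0]

```text
clock: 9.0
position: [0.5889, 0.1009, 0.0441]
ee_rot: [-3.129, -0.275, -0.007]
force: [1.7, 0.2, 8.5]
width: 0.004
gripper_force: 4.3
```

carry_out:
  claw: [0,0,0,0,0]
  delta_pos:
    - [0,0,0.04]
    - [-0.2,0,0.02]
    - [-0.2,0,0]
    - [-0.2,0,0]
    - [0,0,0]
  angular:
    - [0,0,0]
    - [0,0,0]
    - [0,0,0]
    - [0,0,0]
    - [0,0,0]

```text
clock: 9.5
position: [0.5831, 0.0999, 0.0436]
ee_rot: [-3.129, -0.275, -0.007]
force: [1.7, -0.2, 9.3]
width: 0.001
gripper_force: 5.0
```

```bash
python3 - <<'E'
from h import *
np.set_printoptions(precision=4,suppress=True)
P=arm.get_image("wrist"); S=arm.get_image("scene")
print(arm.observe()["force"])
for p in(P,S):
  r=arm.place_of("thumb_pad",p)
  for q in r[:1]: print(q["conf"],atz(p,px(q["centre"]),.0464))
c=np.vstack([cv2.resize(P["frame"][100:300,150:410],(780,600))[:,:,::-1]])
cv2.imwrite("pics/w3.png",c)
E
```

```text
[ 0.9912 -1.097  10.8121]
0.84 [0.5888 0.0906 0.0464]
```

View pics/w3.png

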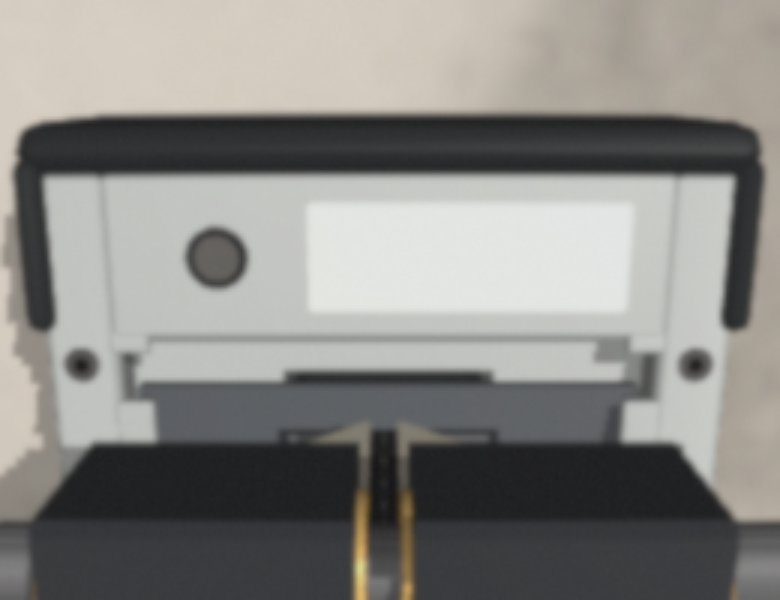

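The crop shows a gap between the far deck (row 340) and the cover's edge (row 385). The ears have left the notches, so the cover is following the finger. Next I keep drawing.

carry_out:
  claw: [0,0,0,0,0,0]
  delta_pos:
    - [-0.2,0,0.01]
    - [-0.3,0,0]
    - [-0.3,0,0]
    - [-0.3,0,0]
    - [-0.3,0,0]
    - [0,0,0]
  angular:
    - [0,0,0]
    - [0,0,0]
    - [0,0,0]
    - [0,0,0]
    - [0,0,0]
    - [0,0,0]

```text
clock: 10.3
position: [0.5692, 0.0975, 0.0435]
ee_rot: [-3.129, -0.275, -0.007]
force: [2.3, -0.3, 10.0]
width: 0.005
gripper_force: 5.1
```

carry_out:
  claw: [0,0,0,0,0,0]
  delta_pos:
    - [-0.3,0,0]
    - [-0.3,0,0]
    - [-0.3,0,0]
    - [-0.3,0,0]
    - [-0.3,0,0]
    - [0,0,0]
  angular:
    - [0,0,0]
    - [0,0,0]
    - [0,0,0]
    - [0,0,0]
    - [0,0,0]
    - [0,0,0]

```text
clock: 10.9
position: [0.5545, 0.0949, 0.0434]
ee_rot: [-3.129, -0.275, -0.007]
force: [0.5, -1.0, 10.6]
width: 0.005
gripper_force: 5.2
```

carry_out:
  claw: [0,0,0,0,0,0,0,0]
  delta_pos:
    - [-0.3,0,0]
    - [-0.3,0,0]
    - [-0.3,0,0]
    - [-0.3,0,0]
    - [-0.3,0,0]
    - [-0.3,0,0]
    - [-0.3,0,0]
    - [0,0,0]
  angular:
    - [0,0,0]
    - [0,0,0]
    - [0,0,0]
    - [0,0,0]
    - [0,0,0]
    - [0,0,0]
    - [0,0,0]
    - [0,0,0]

```text
clock: 11.7
position: [0.5338, 0.0912, 0.0434]
ee_rot: [-3.129, -0.275, -0.007]
force: [1.2, 0.0, 10.8]
width: 0.005
gripper_force: 5.3
```

Travel is now about 59 mm.

carry_out:
  claw: [0,0,0,0,0,0,0]
  delta_pos:
    - [-0.3,0,0]
    - [-0.3,0,0]
    - [-0.2,0,0]
    - [-0.2,0,0]
    - [-0.2,0,0]
    - [-0.2,0,0]
    - [0,0,0]
  angular:
    - [0,0,0]
    - [0,0,0]
    - [0,0,0]
    - [0,0,0]
    - [0,0,0]
    - [0,0,0]
    - [0,0,0]

```text
clock: 12.4
position: [0.5217, 0.0892, 0.0438]
ee_rot: [-3.128, -0.275, -0.012]
force: [4.8, 0.5, 9.4]
width: 0.009
gripper_force: 4.8
```

Fx rose to 4.8 N, so the cover is at its end stop. Next I lift off and measure the bay and pack.

carry_out:
  claw: [0,0,4.2,4.2,4.2,4.2,4.2]
  delta_pos:
    - [0,0,-0.4]
    - [0,0,-1]
    - [0,0,-2]
    - [0,0,-2]
    - [0.5,0,-2]
    - [0.5,0,-1]
    - [0,0,0]
  angular:
    - [0,0,0]
    - [0,0,0]
    - [0,0,0]
    - [0,0,0]
    - [0,0,0]
    - [0,0,0]
    - [0,0,0]

```text
clock: 13.1
position: [0.5292, 0.0904, 0.1274]
ee_rot: [-3.129, -0.275, -0.004]
force: [-0.1, 1.2, -0.9]
width: 0.39
gripper_force: 0.0
```

```bash
cat > m.py <<'E'
from h import *
import sys
np.set_printoptions(precision=4,suppress=True)
o=arm.observe(); print(o["clock"],o["position"],o["force"],o["width"])
P={n:arm.get_image(n) for n in("scene","wrist")}
for l in sys.argv[2:]:
    rs=[]
    for n in P:
        r=arm.place_of(l,P[n])
        if r:
            uv=px(r[0]["centre"]); print(l,n,round(r[0]["conf"],2),uv.round(1),atz(P[n],uv,.016)[:2]); rs.append(ray(P[n],uv))
    if len(rs)>1: print("  ->",*tri(rs))
for l,z in(("logger",.047),("pack",.036),("charger",.02)):
    for r in arm.trace(l,P["wrist"])[:1]:
        c=max(cv2.findContours(r["region"].astype(np.uint8),0,1)[0],key=len)[:,0]
        w=np.array([atz(P["wrist"],q,z)[:2] for q in c],np.float32)*1000
        print(l,round(r["conf"],2),cv2.minAreaRect(w),"heights z",z)
save(P["wrist"],sys.argv[1])
E
python3 m.py w4.png pack pack_contacts bay logger charger pocket
```

```text
13.1 [0.5292 0.0904 0.1274] [-0.1385  1.1523 -0.947 ] 0.3901784881956119
pack scene 0.65 [286.2 248. ] [0.5677 0.1001]
pack wrist 0.73 [279.2 159.2] [0.5725 0.0972]
  -> [0.5719 0.0969 0.012 ] [np.float64(0.3), np.float64(0.3)]
pack_contacts scene 0.57 [275.7 237.2] [0.6106 0.0935]
pack_contacts wrist 0.82 [277.3 126.2] [0.6001 0.1038]
  -> [0.5996 0.1032 0.0265] [np.float64(0.8), np.float64(0.8)]
bay scene 0.77 [284.4 246. ] [0.5752 0.0986]
logger scene 0.8 [295.9 257. ] [0.5333 0.1037]
logger wrist 0.71 [275.3 184.6] [0.5494 0.0967]
  -> [0.546  0.0949 0.0035] [np.float64(1.8), np.float64(1.8)]
charger scene 0.74 [180.  342.2] [0.4875 0.3758]
pocket scene 0.83 [179.9 335. ] [0.5001 0.3695]
logger 0.85 ((563.2197875976562, 96.34037017822266), (171.8584442138672, 130.42190551757812), 10.061264038085938) heights z 0.047
pack 0.61 ((576.5162963867188, 97.87682342529297), (49.15995407104492, 35.18608474731445), 9.241141319274902) heights z 0.036
charger 0.97 ((505.112548828125, 334.91485595703125), (39.71210861206055, 101.51068115234375), 86.04280853271484) heights z 0.02
```

View pics/w4.png

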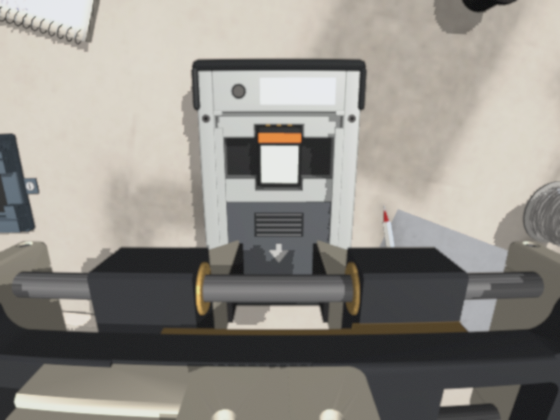

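The cover is fully open: the pack's orange band is at (279,138), its label at (279,165), and the pad has moved down to (279,225). The pack is centred at about (0.5755, 0.0985), on the tool's midline. Next I move over it and go down.

carry_out:
  claw: [4.2,4.2,4.2,4.2,4.2,4.2,4.2]
  delta_pos:
    - [1.2,0,0.5]
    - [1.2,0,1.2]
    - [1.2,0,1.5]
    - [1.1,0,2]
    - [0,0,1.5]
    - [0,0,0.5]
    - [0,0,0]
  angular:
    - [0,0,0]
    - [0,0,0]
    - [0,0,0]
    - [0,0,0]
    - [0,0,0]
    - [0,0,0]
    - [0,0,0]

```text
clock: 14.65
position: [0.5739, 0.0983, 0.0531]
ee_rot: [3.129, 0.276, -0.003]
force: [-0.4, -0.4, -0.2]
width: 0.457
gripper_force: 0.0
```

```bash
python3 - <<'E'
from h import *
o=arm.observe(); print(o["position"],o["ee_rot"],o["width"]*9.18,o["force"])
S=arm.get_image("scene"); W=arm.get_image("wrist")
cv2.imwrite("pics/s5.png",np.hstack([cv2.resize(S["frame"][170:320,200:400],(400,300),interpolation=2),cv2.resize(W["frame"][180:,:],(400,300))])[:,:,::-1])
E
```

```text
[0.57386797 0.09826691 0.05310056] [ 3.12924804e+00  2.75853719e-01 -2.53790282e-03] 4.194585973945886 [-0.38165097 -0.42118203 -0.20269003]
```

View pics/s5.png

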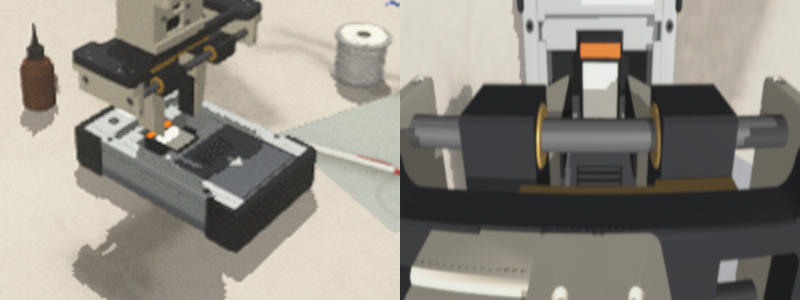

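The fingers straddle the pack evenly, with the orange band and label centred between them. Next I descend gently.

carry_out:
  claw: [4.2,4.2,4.2,4.2,4.2,4.2]
  delta_pos:
    - [0.1,0,0.3]
    - [0,0,0.2]
    - [0,0,0.2]
    - [0,0,0.2]
    - [0,0,0.2]
    - [0,0,0]
  angular:
    - [0,0,0]
    - [0,0,0]
    - [0,0,0]
    - [0,0,0]
    - [0,0,0]
    - [0,0,0]

```text
clock: 15.35
position: [0.5749, 0.0984, 0.0427]
ee_rot: [3.129, 0.276, -0.001]
force: [-0.1, -0.1, 0.2]
width: 0.46
gripper_force: 0.0
```

carry_out:
  claw: [4.2,4.2,4.2,4.2,4.2,4.2,4.2]
  delta_pos:
    - [0,0,0.2]
    - [0,0,0.2]
    - [0,0,0.2]
    - [0,0,0.2]
    - [0,0,0.2]
    - [0,0,0.2]
    - [0,0,0]
  angular:
    - [0,0,0]
    - [0,0,0]
    - [0,0,0]
    - [0,0,0]
    - [0,0,0]
    - [0,0,0]
    - [0,0,0]

```text
clock: 16.05
position: [0.5749, 0.0984, 0.0307]
ee_rot: [3.129, 0.276, -0.001]
force: [-0.7, -0.0, 0.2]
width: 0.458
gripper_force: 0.0
```

carry_out:
  claw: [4.2,4.2,4.2,4.2,4.2,4.2,3.4,3.4,3.4,3.4]
  delta_pos:
    - [0,0,0.2]
    - [0,0,0.2]
    - [0,0,0.2]
    - [0,0,0.2]
    - [0,0,0.2]
    - [0,0,0]
    - [0,0,0]
    - [0,0,0]
    - [0,0,0]
    - [0,0,0]
  angular:
    - [0,0,0]
    - [0,0,0]
    - [0,0,0]
    - [0,0,0]
    - [0,0,0]
    - [0,0,0]
    - [0,0,0]
    - [0,0,0]
    - [0,0,0]
    - [0,0,0]
  force: 15

```text
clock: 17.05
position: [0.5751, 0.0985, 0.021]
ee_rot: [3.129, 0.276, 0.0]
force: [0.1, 0.1, -0.2]
width: 0.389
gripper_force: 15.0
```

carry_out:
  claw: [3,3,3,3,3,3,3,3,3,3,3,3]
  delta_pos:
    - [0,0,-0.2]
    - [0,0,-0.5]
    - [0,0,-0.5]
    - [0,0,-0.6]
    - [0,0,-0.7]
    - [0,0,-1]
    - [0,0,-1.2]
    - [0,0,-1.5]
    - [0,0,-1.5]
    - [0,0,-1.3]
    - [0,0,0]
    - [0,0,0]
  angular:
    - [0,0,0]
    - [0,0,0]
    - [0,0,0]
    - [0,0,0]
    - [0,0,0]
    - [0,0,0]
    - [0,0,0]
    - [0,0,0]
    - [0,0,0]
    - [0,0,0]
    - [0,0,0]
    - [0,0,0]
  force: 20

```text
clock: 18.25
position: [0.5752, 0.0984, 0.1113]
ee_rot: [3.129, 0.276, 0.001]
force: [-0.0, 0.1, -0.2]
width: 0.391
gripper_force: 20.0
```

carry_out:
  claw: [3,3,3,3,3,3,3,3,3,3,3]
  delta_pos:
    - [-0.8,-1.5,-0.2]
    - [-0.8,-2.8,-0.2]
    - [-0.8,-3,-0.2]
    - [-0.9,-3,-0.2]
    - [-0.9,-3,-0.2]
    - [-0.9,-3,-0.2]
    - [-0.9,-3,-0.2]
    - [-0.9,-3,-0.2]
    - [-0.9,-3,-0.2]
    - [-0.9,-1.8,-0.2]
    - [0,0,0]
  angular:
    - [0,0,0]
    - [0,0,0]
    - [0,0,0]
    - [0,0,0]
    - [0,0,0]
    - [0,0,0]
    - [0,0,0]
    - [0,0,0]
    - [0,0,0]
    - [0,0,0]
    - [0,0,0]

```text
clock: 19.35
position: [0.4381, 0.354, 0.1308]
ee_rot: [-3.127, -0.285, 0.003]
force: [-0.3, -1.2, -0.6]
width: 0.388
gripper_force: 20.0
```

```bash
cat > n.py <<'E'
from h import *
import sys
np.set_printoptions(precision=4,suppress=True)
o=arm.observe(); print(o["clock"],o["position"],o["ee_rot"],o["force"],o["width"])
P={n:arm.get_image(n) for n in("scene","top","wrist")}
for l in["charger","pocket","pack","pack_contacts"]:
    rs=[]
    for n in P:
        r=arm.place_of(l,P[n])
        if r:
            uv=px(r[0]["centre"]); print(l,n,round(r[0]["conf"],2),uv.round(1),"z0",atz(P[n],uv,0)[:2],"z12",atz(P[n],uv,.012)[:2],"zpack",atz(P[n],uv,o["position"][2]-.005)[:2]); rs.append(ray(P[n],uv))
    if len(rs)>1: print("  ->",*tri(rs))
for n in P:
  for r in arm.trace("charger",P[n])[:1]:
    c=max(cv2.findContours(r["region"].astype(np.uint8),0,1)[0],key=len)[:,0]
    w=np.array([atz(P[n],q,.02)[:2] for q in c],np.float32)*1000
    print(n,round(r["conf"],2),cv2.minAreaRect(w))
W=P["wrist"]; save(W,sys.argv[1])
E
python3 n.py w6.png
```

```text
19.35 [0.4381 0.354  0.1308] [-3.1269 -0.2854  0.0029] [-0.2698 -1.2045 -0.5597] 0.38787990544296996
charger scene 0.92 [179.7 343.2] z0 [0.4996 0.3724] z12 [0.4895 0.3758] zpack [0.3934 0.4075]
charger top 0.89 [154.9 262.9] z0 [0.4996 0.3746] z12 [0.4995 0.371 ] zpack [0.4987 0.3372]
charger wrist 0.94 [265.4 139. ] z0 [0.4992 0.373 ] z12 [0.4998 0.3727] zpack [0.5049 0.3691]
  -> [0.4992 0.3733 0.0012] [np.float64(0.8), np.float64(1.0), np.float64(0.3)]
pocket scene 0.66 [176.5 341.5] z0 [0.5057 0.3748] z12 [0.4954 0.3781] zpack [0.398  0.4093]
pocket top 0.68 [155.7 260.3] z0 [0.506  0.3728] z12 [0.5058 0.3692] zpack [0.5043 0.3357]
pocket wrist 0.6 [263.9 141.1] z0 [0.4971 0.3741] z12 [0.4977 0.3737] zpack [0.5037 0.3697]
  -> [0.502  0.3739 0.003 ] [np.float64(2.0), np.float64(4.4), np.float64(4.8)]
pack scene 0.73 [199.7 302.3] z0 [0.5582 0.3049] z12 [0.5467 0.3099] zpack [0.4375 0.3568]
pack wrist 0.69 [278.5 254.8] z0 [0.3858 0.3401] z12 [0.391  0.3411] zpack [0.4409 0.3505]
  -> [0.4403 0.3528 0.1227] [np.float64(2.6), np.float64(2.6)]
pack_contacts scene 0.57 [188.3 287.1] z0 [0.6057 0.3022] z12 [0.5931 0.3072] zpack [0.4731 0.3548]
pack_contacts top 0.42 [378.9 230.9] z0 [ 0.5664 -0.1902] z12 [ 0.5656 -0.1871] zpack [ 0.5573 -0.1572]
pack_contacts wrist 0.67 [279.1 215.7] z0 [0.4277 0.347 ] z12 [0.4312 0.3477] zpack [0.4645 0.3544]
  -> [0.5059 0.1968 0.1941] [np.float64(173.9), np.float64(327.4), np.float64(163.0)]
scene 0.65 ((557.0343017578125, 86.06665802001953), (239.73899841308594, 175.45729064941406), 11.104565620422363)
top 0.72 ((511.93939208984375, 369.83221435546875), (73.96623992919922, 89.56282043457031), 9.365585327148438)
wrist 0.97 ((502.10247802734375, 374.40478515625), (97.009521484375, 84.7811050415039), 10.990198135375977)
```

View pics/w6.png

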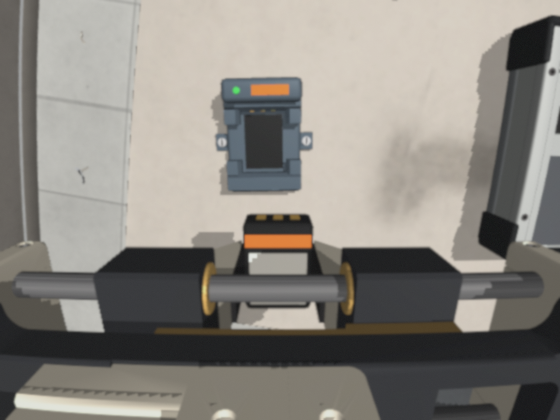

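The wrist view shows the held pack level, with its gold contacts at (278,217) facing forward. The charger's pocket is at (264,142), with its contacts at (264,112) and the orange mark at (270,90). Next I refine the charger's yaw from the mark and the screws, and the pack's offset in the grasp.

```bash
python3 - <<'E'
from h import *
np.set_printoptions(precision=4,suppress=True)
o=arm.observe(); print(o["position"],o["ee_rot"])
W=arm.get_image("wrist"); f=W["frame"].astype(int)
def ang(m,z,n):
    k,l,s,c=cv2.connectedComponentsWithStats(m.astype(np.uint8))
    for i in range(1,k):
        if s[i,4]<150: continue
        ys,xs=np.where(l==i); w=np.array([atz(W,q,z)[:2] for q in np.c_[xs,ys]],np.float32)*1000
        b=cv2.minAreaRect(w); print(n,c[i].round(1),s[i,4],b, 'mean',w.mean(0))
org=(f[...,0]>180)&(f[...,1]>70)&(f[...,1]<160)&(f[...,2]<90)
a=org.copy();a[150:]=0;ang(a,.033,"mark")
a=org.copy();a[:150]=0;ang(a,o["position"][2]+.015,"band")
d=f.sum(2)<100; a=d.copy(); a[:105]=0;a[175:]=0;a[:,:235]=0;a[:,290:]=0;ang(a,.012,"pocket")
g=(f.min(2)>150); a=g.copy(); a[:130]=0;a[155:]=0; a[:,:215]=0;a[:,315:]=0
for x0,x1 in((215,230),(298,315)):
    b=f[130:155,x0:x1].sum(2); ys,xs=np.where(b>b.max()*.85); print("screw",xs.mean()+x0,ys.mean()+130,atz(W,(xs.mean()+x0,ys.mean()+130),.008))
E
```

```text
[0.4421 0.3501 0.131 ] [3.1294 0.2757 0.    ]
mark [268.5  91.3] 346 ((539.578369140625, 375.1756896972656), (6.918271541595459, 29.02144432067871), 9.975625038146973) mean [539.6852 375.6218]
band [277.6 240.7] 813 ((458.0936279296875, 353.526611328125), (6.550954818725586, 33.68955612182617), 10.078737258911133) mean [458.2579 353.6982]
screw 219.6986301369863 145.02739726027397 [0.4884 0.4132 0.008 ]
screw 308.3690476190476 141.97619047619048 [0.5052 0.3334 0.008 ]
```

carry_out:
  claw: [3,3,3,3,3,3,3,3,3]
  delta_pos:
    - [1.5,-0.3,0]
    - [2,-0.4,0]
    - [1.6,-0.4,1]
    - [0.9,-0.2,1.5]
    - [0,0,2]
    - [0,0,1.7]
    - [0,0,1]
    - [0,0,0.6]
    - [0,0,0]
  angular:
    - [0,0,0]
    - [0,0,-0.005]
    - [0,0,0]
    - [0,0,0]
    - [0,0,0]
    - [0,0,0]
    - [0,0,0]
    - [0,0,0]
    - [0,0,0]

```text
clock: 21.2
position: [0.4983, 0.3732, 0.0522]
ee_rot: [3.128, 0.284, -0.002]
force: [-0.2, -0.1, -1.1]
width: 0.388
gripper_force: 20.0
```

```bash
python3 n.py w7.png | grep -v "top"
```

```text
21.2 [0.4983 0.3732 0.0522] [ 3.128   0.2837 -0.0018] [-0.2017 -0.0838 -1.0513] 0.38764987119650934
charger scene 0.79 [180. 342.] z0 [0.5014 0.3711] z12 [0.4912 0.3745] zpack [0.4613 0.3844]
  -> [0.4917 0.3726 0.0099] [np.float64(1.7), np.float64(1.7)]
pocket scene 0.84 [179.2 337. ] z0 [0.5111 0.3676] z12 [0.5007 0.371 ] zpack [0.4702 0.3812]
  -> [0.5003 0.3729 0.0141] [np.float64(1.8), np.float64(1.8)]
pack scene 0.71 [175.7 323.1] z0 [0.5411 0.359 ] z12 [0.53   0.3626] zpack [0.4974 0.3734]
pack wrist 0.58 [279.2 255.5] z0 [0.4773 0.3693] z12 [0.4825 0.3703] zpack [0.4979 0.3733]
  -> [0.4978 0.3733 0.0468] [np.float64(0.0), np.float64(0.0)]
pack_contacts scene 0.95 [166.8 310. ] z0 [0.5776 0.3575] z12 [0.5656 0.3612] zpack [0.5304 0.3721]
scene 0.58 ((498.05328369140625, 381.9824523925781), (123.34464263916016, 87.86730194091797), 13.23790454864502)
wrist 0.74 ((523.298583984375, 378.7716979980469), (56.223365783691406, 83.7711181640625), 10.386419296264648)
```

View pics/w7.png

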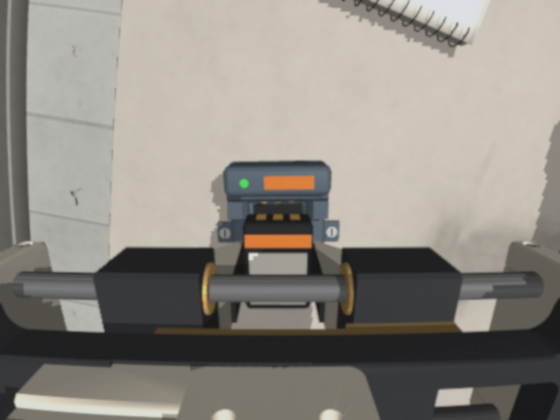

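The pack is centred over the pocket: screws at (225,232) and (332,232), pack midline at 278, gold contacts facing the charger's. Next I lower it.

carry_out:
  claw: [3,3,3,3,3,3,3]
  delta_pos:
    - [0.12,0,0.5]
    - [0,0,0.5]
    - [0,0,0.5]
    - [0,0,0.4]
    - [0,0,0.3]
    - [0,0,0.2]
    - [0,0,0]
  angular:
    - [0,0,0]
    - [0,0,0]
    - [0,0,0]
    - [0,0,0]
    - [0,0,0]
    - [0,0,0]
    - [0,0,0]

```text
clock: 22.8
position: [0.4999, 0.3736, 0.0287]
ee_rot: [3.129, 0.283, -0.001]
force: [-0.0, 0.6, -1.0]
width: 0.392
gripper_force: 20.0
```

carry_out:
  claw: [3,3,3,3,3]
  delta_pos:
    - [0,0,0.2]
    - [0,0,0.2]
    - [0,0,0.15]
    - [0,0,0.1]
    - [0,0,0]
  angular:
    - [0,0,0]
    - [0,0,0]
    - [0,0,0]
    - [0,0,0]
    - [0,0,0]

```text
clock: 23.3
position: [0.4992, 0.3738, 0.0229]
ee_rot: [3.128, 0.284, -0.001]
force: [-4.2, -2.0, 6.1]
width: 0.391
gripper_force: 20.0
```

The pack has met the +x slope of the pocket, so I ease back slightly and continue.

carry_out:
  claw: [3,3,3,3]
  delta_pos:
    - [-0.12,0.03,0]
    - [0,0,0]
    - [0,0,0.1]
    - [0,0,0]
  angular:
    - [0,0,0]
    - [0,0,0]
    - [0,0,0]
    - [0,0,0]

```text
clock: 23.7
position: [0.4985, 0.3734, 0.0217]
ee_rot: [-3.129, -0.284, 0.001]
force: [-3.4, -0.6, 5.4]
width: 0.395
gripper_force: 20.0
```

carry_out:
  claw: [3,3,3,3,3]
  delta_pos:
    - [-0.12,0,0]
    - [-0.05,0,0]
    - [0,0,0.1]
    - [0,0,0.1]
    - [0,0,0]
  angular:
    - [0,0,0]
    - [0,0,0]
    - [0,0,0]
    - [0,0,0]
    - [0,0,0]

```text
clock: 24.2
position: [0.4972, 0.3727, 0.0192]
ee_rot: [3.128, 0.283, -0.0]
force: [-0.3, -0.6, -1.3]
width: 0.387
gripper_force: 20.0
```

carry_out:
  claw: [3,3,3,3]
  delta_pos:
    - [0,0,0.1]
    - [0,0,0.1]
    - [0,0,0.05]
    - [0,0,0]
  angular:
    - [0,0,0]
    - [0,0,0]
    - [0,0,0]
    - [0,0,0]

```text
clock: 24.6
position: [0.4978, 0.373, 0.0178]
ee_rot: [-3.129, -0.283, -0.002]
force: [-0.8, -1.7, 8.0]
width: 0.391
gripper_force: 20.0
```

carry_out:
  claw: [3.8,4.2,4.2,4.2,4.2,4.2,4.2,4.2,4.2,4.2]
  delta_pos:
    - [0,0,0]
    - [0,0,0]
    - [0,0,0]
    - [0,0,-0.1]
    - [0,0,-0.5]
    - [0,0,-1]
    - [0,0,-2]
    - [0,0,-3]
    - [-2,0,-3]
    - [-3,0,0]
  angular:
    - [0,0,0]
    - [0,0,0]
    - [0,0,0]
    - [0,0,0]
    - [0,0,0]
    - [0,0,0]
    - [0,0,0]
    - [0,0,0]
    - [0,0,0]
    - [0,0,0]

```text
clock: 25.6
position: [0.4508, 0.366, 0.1178]
ee_rot: [-3.124, -0.28, -0.011]
force: [-1.2, 0.2, 0.3]
width: 0.457
gripper_force: 0.0
```

```bash
python3 n.py w8.png | grep -v " top"; python3 - <<'E'
from h import *
S=arm.get_image("scene");W=arm.get_image("wrist"); save(W,"w8c.png")
cv2.imwrite("pics/m8.png",np.hstack([cv2.resize(W["frame"][70:220,180:380],(400,300),interpolation=2),cv2.resize(S["frame"][270:390,110:270],(400,300),interpolation=2)])[:,:,::-1])
for l in("logger","thumb_pad"):
  r=arm.place_of(l,S); 
  if r: print(l,atz(S,px(r[0]["centre"]),0 if l=="logger" else .0444))
E
```

```text
25.6 [0.4508 0.366  0.1178] [-3.1241 -0.28   -0.0109] [-1.231   0.2135  0.3027] 0.4569942271367775
charger scene 0.67 [178.8 343. ] z0 [0.5008 0.3734] z12 [0.4906 0.3767] zpack [0.4053 0.4046]
  -> [0.4984 0.3747 0.0033] [np.float64(0.5), np.float64(0.5)]
pocket scene 0.89 [177.8 339.5] z0 [0.508  0.3715] z12 [0.4977 0.3749] zpack [0.411  0.4032]
pocket wrist 0.28 [278.2 149. ] z0 [0.4973 0.3745] z12 [0.4981 0.3747] zpack [0.505 0.376]
  -> [0.4994 0.3738 0.0093] [np.float64(0.6), np.float64(1.7), np.float64(1.7)]
pack scene 0.91 [179. 337.] z0 [0.5114 0.3678] z12 [0.501  0.3713] zpack [0.4135 0.4003]
pack wrist 0.95 [279.7 150.7] z0 [0.496  0.3729] z12 [0.4969 0.3731] zpack [0.5043 0.3751]
  -> [0.4965 0.3718 0.0153] [np.float64(1.3), np.float64(2.6), np.float64(1.5)]
pack_contacts scene 0.7 [168.7 327.3] z0 [0.5401 0.3718] z12 [0.529  0.3752] zpack [0.4359 0.4034]
pack_contacts wrist 0.61 [277.6 117.1] z0 [0.5242 0.3801] z12 [0.5239 0.38  ] zpack [0.5208 0.3793]
  -> [0.5229 0.3775 0.0177] [np.float64(0.9), np.float64(2.2), np.float64(2.5)]
scene 0.98 ((497.2575988769531, 381.15576171875), (120.21099090576172, 86.95443725585938), 13.066461563110352)
top 0.76 ((518.3472290039062, 370.06671142578125), (61.51626968383789, 90.58712768554688), 8.624433517456055)
wrist 0.82 ((502.1534118652344, 375.2071533203125), (96.07495880126953, 84.08125305175781), 10.790838241577148)
logger [0.54301482 0.08824099 0.        ]
thumb_pad [0.52800577 0.07952983 0.0444    ]
```

View pics/m8.png

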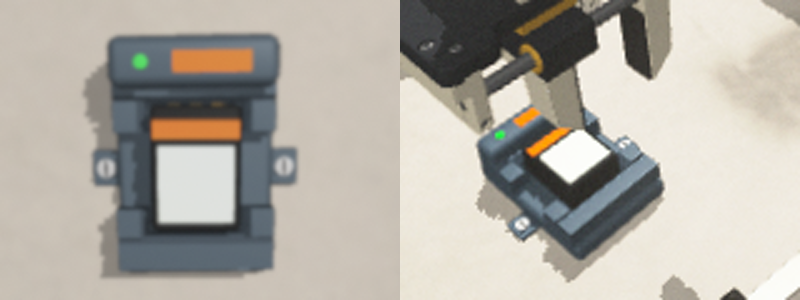

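The crops show the pack in the pocket, square and level. The orange band and contacts are at the housing end, and the fingers are clear. To check it is fully home, I'll press lightly on its top with the fingers shut; the top should stand at z = 0.032.

carry_out:
  claw: [0,0,0,0,0,0,0,0,0,0]
  delta_pos:
    - [0,0,0]
    - [1.5,0,0]
    - [2,0,0]
    - [1.5,0,0]
    - [0,0,1]
    - [0,0,2]
    - [0,0,2]
    - [0,0,1.5]
    - [0,0,0.5]
    - [0,0,0]
  angular:
    - [0,0,0]
    - [0,0,0]
    - [0,0,0]
    - [0,0,0]
    - [0,0,0]
    - [0,0,0]
    - [0,0,0]
    - [0,0,0]
    - [0,0,0]
    - [0,0,0]

```text
clock: 27.7
position: [0.4964, 0.3726, 0.0422]
ee_rot: [3.128, 0.284, -0.002]
force: [0.1, -0.1, 0.3]
width: 0.005
gripper_force: 0.0
```

carry_out:
  claw: [0,0,0,0,0,0]
  delta_pos:
    - [0,0,0.4]
    - [0,0,0.2]
    - [0,0,0.2]
    - [0,0,0.1]
    - [0,0,0.1]
    - [0,0,0]
  angular:
    - [0,0,0]
    - [0,0,0]
    - [0,0,0]
    - [0,0,0]
    - [0,0,0]
    - [0,0,0]

```text
clock: 28.3
position: [0.4972, 0.3728, 0.033]
ee_rot: [3.129, 0.283, -0.0]
force: [0.4, -0.4, -0.3]
width: 0.004
gripper_force: 0.0
```

carry_out:
  claw: [0,0,0,0]
  delta_pos:
    - [0,0,0.06]
    - [0,0,0.06]
    - [0,0,0.06]
    - [0,0,0]
  angular:
    - [0,0,0]
    - [0,0,0]
    - [0,0,0]
    - [0,0,0]

```text
clock: 28.7
position: [0.4973, 0.373, 0.0323]
ee_rot: [-3.129, -0.283, -0.001]
force: [-3.0, -2.8, 11.3]
width: 0.006
gripper_force: 5.9
```

The pack's top stands at 0.032, so it is fully home. Next I retreat.

carry_out:
  claw: [0,0,0,0,0,0,0]
  delta_pos:
    - [0,0,-0.2]
    - [0,0,-1]
    - [0,0,-3]
    - [0,0,-4]
    - [0,0,-4]
    - [-3,0,-3]
    - [0,0,0]
  angular:
    - [0,0,0]
    - [0,0,0]
    - [0,0,0]
    - [0,0,0]
    - [0,0,0]
    - [0,0,0]
    - [0,0,0]

```text
clock: 29.4
position: [0.4661, 0.3699, 0.1885]
ee_rot: [-3.124, -0.287, -0.007]
force: [-0.4, 0.4, -0.3]
width: 0.006
gripper_force: 0.0
```

carry_out:
  claw: [0,0,0]
  delta_pos:
    - [0,0,0]
    - [0,0,0]
    - [0,0,0]
  angular:
    - [0,0,0]
    - [0,0,0]
    - [0,0,0]

```text
clock: 29.7
position: [0.4679, 0.3668, 0.182]
ee_rot: [3.128, 0.282, -0.002]
force: [0.0, -0.8, 0.2]
width: 0.005
gripper_force: 0.0
```

```bash
python3 n.py w9.png | grep -E "^(pack|poc|  )"; python3 -c "
from cell import arm
print(arm.sign_off())"
```

```text
-> [0.5013 0.3709 0.0008] [np.float64(2.3), np.float64(2.3)]
pocket scene 0.8 [178.7 335.4] z0 [0.5146 0.3667] z12 [0.5041 0.3702] zpack [0.36   0.4181]
pocket top 0.95 [152.  260.4] z0 [0.506  0.3819] z12 [0.5058 0.3782] zpack [0.5037 0.3281]
  -> [0.5038 0.3739 0.0156] [np.float64(3.7), np.float64(3.7)]
pack scene 0.57 [178.3 341.4] z0 [0.5041 0.3726] z12 [0.4939 0.3759] zpack [0.3532 0.4219]
pack wrist 0.88 [276.7 167.7] z0 [0.4947 0.3736] z12 [0.4962 0.3738] zpack [0.5178 0.3774]
  -> [0.4961 0.3745 0.0092] [np.float64(0.7), np.float64(0.7)]
pack_contacts scene 0.64 [166.9 326.5] z0 [0.5435 0.3733] z12 [0.5324 0.3767] zpack [0.3788 0.4224]
pack_contacts wrist 0.98 [274.7 143.1] z0 [0.5212 0.3806] z12 [0.5218 0.3806] zpack [0.5306 0.3808]
  -> [0.5222 0.3802 0.023 ] [np.float64(0.5), np.float64(0.5)]
the job is handed in; nothing more can be done
None
```

I handed the job in at about 30 s: the cover was drawn to its end stop at a measured 11 N or less, the pack sits home in the charger with its contacts at the charger's contacts, and the arm is clear; the hand-in returned no verdict.

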